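Clamp the glued plate pegs and wind the setting timer

ROBOT

A 7-joint arm with a two-finger parallel gripper is mounted at the origin on the work surface. World frame = base frame: x ahead of the robot, y to its left, z up, the work surface at z = 0. Lengths are in m, angles in rad, forces in N, time in s.
With the tool pointing down it reaches from about 0.35 to 0.9 m from the base axis. Payload 8.1 kg.
Tool frame: the origin (TCP) lies between the finger pads; the fingertips stand ctrl.finger_overhang ahead of it and the grasp point (between the pads) lies 8 mm behind it (ctrl.finger_overhang is the distance from the TCP to the fingertips, in m); z points along the fingers, y is the line along which they close (so a half turn about z gives the same grasp; the last joint's range is limited). The gripper opens to 85 mm and grips with 20 to 120 N. Pads are 22 mm wide; open, the fingers measure 114 mm over their backs; the gripper's body (76 mm by 85 mm) begins 54 mm behind the grasp point. The pads swing forward as they close: fully open they stand 13 mm farther back than shut.
Start: joints at [1.198, 0.434, 0.025, 1.573, -0.012, 1.134, -0.075], TCP at [0.167, -0.602, 0.242] pointing down, gripper open.
Joint ranges: [-2.62, 2.62], [-0.44, 2.09], [-1.27, 1.32], [0.08, 2.57], [-1.32, 4.46], [0.12, 2], [-2.74, 2.74]. Speed limits (rad/s): [2.22, 2.22, 3.01, 3.01, 3.14, 3.14, 3.14].

INTERFACE

Orientations are given as a unit quaternion [x, y, z, w].
In Python, from plant import ctrl, kin, optics gives the robot as it stands. Calls block until the motion is done:
- ctrl.move_to(position, orientation): joint-space move of the TCP to a pose.
- ctrl.servo_line(position, rot=None, rate=0.15): straight line of the TCP; rot=None keeps the orientation; rate is the mean speed in m/s.
- ctrl.goto_joints(angles): joint-space move.
- ctrl.command_gripper(opening, grasp_force=None): finger opening in m; grasp_force is the grip in N (None keeps the last); returns when the fingers have stopped.
- ctrl.hold(seconds).
- kin.inverse_kinematics(position, orientation): joint angles nearest the present ones, or None.
- optics.capture(name): name is "side" or "top" or "wrist"; returns a dict with "image" (420x560x3 uint8, red, green, blue), "depth" (420x560 float32, m along the optical axis (not along the pixel's ray), 0 where there is no reading), "vfov" (degrees; the focal length in pixels is half the picture's height over the tangent of half this angle, whatever the lens; pixels are square), "cx", "cy" (the principal point, pixels), "rvec" (rotation vector, rad) and "tvec" (3), from world to camera coordinates, as OpenCV has them; the wrist camera has in their place "T_tool_cam" (4x4, takes a point from camera to tool coordinates, whose origin is the TCP and whose axes are the flange's). Camera axes: x right, y down, z forward; pixel columns grow to the right and rows downward; lengths in m; the calibration is good to about 2 mm. A picture is of the moment at which its call begins: read the wrist's pose just before it.
A pose or a line that the arm cannot do raises ctrl.MotionError and nothing moves.
- ctrl.close_job(): hands the job in; it is judged then, once.
Readings, each from a call of its own:
- ctrl.read_time(): time.
- ctrl.read_joint_positions(): joint angles.
- ctrl.read_qd(): joint speeds.
- ctrl.read_tau(): joint torques, N m.
- ctrl.read_ee_pos(): TCP position.
- ctrl.read_tool_rot(): TCP orientation.
- ctrl.read_wrist_force(): force on the tool from outside, world axes, zero at the start.
- ctrl.read_moment(): the same for the moment, N m.
- ctrl.read_opening(): finger opening in m.
- ctrl.read_gripper_force(): force on a finger pad.
Only numpy, scipy, OpenCV 4.12 (cv2) and the standard library are available. Lean on these libraries where they do the work, as an engineer would, in place of code of your own. Each camera call takes 0.05 s, during which the arm holds its last target. There are 200 camera calls.

TASK

The split pegs of the plate board have just been glued: put every spring clamp that lies on the counter across a peg, one clamp to a peg and any pegs you like (a peg left over can wait), with its jaws pressing the two glued halves together (on the peg's broad faces) and the clamp held by the peg alone, clear of the counter. Once all the clamps are on, wind the key of the kitchen timer clockwise, a part turn at a time, until it is fully wound. Do not disturb the cup, the plates and the spoon.

Things in the scene. Friction and masses are not known exactly. Their poses are not given: they have to be found in the camera images.
- pegboard: fixed board of toddler plate pegs: birch base 85 x 430 x 20 mm (x, y, z), origin at the centre of its underside, with four identical flat upright pegs in a row along y. The robot is on its -x side; the space between pegs is free
- peg0 (a point): on the vertical centre line of peg 0 (board y = -165 mm), 70 mm above the counter. Each peg is 20 mm deep (board x), 12 mm thick (board y), its top 115 mm above the counter. It is two 6 mm laths side by side; the glued seam lies in the board's x-z plane, so clamps must press along board y, on the broad faces
- peg1 (a point): the same for peg 1 (board y = -55 mm)
- peg2 (a point): the same for peg 2 (board y = 55 mm)
- peg3 (a point): the same for peg 3 (board y = 165 mm)
- clamp0: sprung hand clamp like a big clothes peg, black with grey jaw pads, 90 g, 116 mm long, 30 mm high as it lies on its side; may be absent. Origin: on the steel pivot, at the underside; z = pivot axis, up; x to the jaws when shut; y = the way jaws and handles move. The pose is of the +y lever: with joint angle t the clamp's middle line is this x axis turned -t/2 about z
- clamp0_bite (a point): midway between the jaw pads when shut, 45 mm ahead of the pivot and 15 mm above the underside; the pads reach from 32 to 58 mm ahead of the pivot and are 26 mm high. The point is fixed to the +y lever: on a peg it sits about 5 mm to the clamp's +y side of the peg's centre line
- clamp0_jaw (a joint): angle between the levers: 0 shut, about 0.2 biting a peg across its 12 mm, 0.52 rad squeezed to the stop. Handles reach 4 to 58 mm behind the pivot; 40 mm behind it their outer faces are 51 mm apart shut, 40 mm on a peg and 30 mm (flat and parallel, jaws gaping 24 mm, rigid) at the stop, which takes 14 N there; grip with 40 N. The jaws bite with 8 N
- clamp1: like clamp0, may be absent
- clamp1_bite (a point): like clamp0_bite
- clamp1_jaw (a joint): like clamp0_jaw
- clamp2: like clamp0, may be absent
- clamp2_bite (a point): like clamp0_bite
- clamp2_jaw (a joint): like clamp0_jaw
- clamp3: like clamp0, may be absent
- clamp3_bite (a point): like clamp0_bite
- clamp3_jaw (a joint): like clamp0_jaw
- timer: fixed clockwork kitchen timer, a steel drum 88 mm across and 62 mm high held by a suction foot; origin: centre of the underside. The winding key stands on its top
- key_grip (a point): middle of the steel winding key on top of the timer: an upright flat wing 48 mm long (x of this point), 10 mm thick (y) and 30 mm tall, spanning 75 to 105 mm above the counter, on the timer's vertical axis; this point is 90 mm above the counter. The point turns with the key
- key (a joint): angle of the winding key, growing clockwise seen from above; it starts between 0 and 0.8 rad, the mainspring resists more and more (torque 0.09 to 0.15 N m), it stays where it is left, and the hard stop (fully wound) is at 6.2 rad. At joint angle k the wing lies along the timer's x axis turned by -k
- cup: steel toddler cup, 72 mm across and 80 mm high, bystander; origin: centre of the underside
- plates: stack of three plastic toddler plates, 150 mm across and about 33 mm high, bystander; origin: centre of the underside
- spoon: orange toddler spoon 150 mm long lying flat, bystander
There are look-alikes about, which are no part of the job. Leave any purple or yellow look-alike of the clamp1 alone.

How it is judged:
On the way, in this order (a step that is already met when the one before it is completed fails the run):
1. every clamp present sits across its own peg, let go ((horizontal distance between clamp0_bite and peg0 below 0.018 m or horizontal distance between clamp0_bite and peg1 below 0.018 m or horizontal distance between clamp0_bite and peg2 below 0.018 m or horizontal distance between clamp0_bite and peg3 below 0.018 m) and height (world z) of clamp0_bite between 0.03 and 0.112 m and angle between the y axis of each of clamp0, clamp1, clamp2, clamp3 and the y axis of pegboard, either way round below 0.4 rad and value of joint clamp0_jaw between 0.1 and 0.32 rad and contact force between each of clamp0, clamp1, clamp2, clamp3 and the fingers below 0.2 N and (horizontal distance between clamp1_bite and peg0 below 0.018 m or horizontal distance between clamp1_bite and peg1 below 0.018 m or horizontal distance between clamp1_bite and peg2 below 0.018 m or horizontal distance between clamp1_bite and peg3 below 0.018 m) and height (world z) of clamp1_bite between 0.03 and 0.112 m and value of joint clamp1_jaw between 0.1 and 0.32 rad and (horizontal distance between clamp2_bite and peg0 below 0.018 m or horizontal distance between clamp2_bite and peg1 below 0.018 m or horizontal distance between clamp2_bite and peg2 below 0.018 m or horizontal distance between clamp2_bite and peg3 below 0.018 m) and height (world z) of clamp2_bite between 0.03 and 0.112 m and value of joint clamp2_jaw between 0.1 and 0.32 rad and (horizontal distance between clamp3_bite and peg0 below 0.018 m or horizontal distance between clamp3_bite and peg1 below 0.018 m or horizontal distance between clamp3_bite and peg2 below 0.018 m or horizontal distance between clamp3_bite and peg3 below 0.018 m) and height (world z) of clamp3_bite between 0.03 and 0.112 m and value of joint clamp3_jaw between 0.1 and 0.32 rad and horizontal distance between clamp0_bite and clamp1_bite above 0.06 m and horizontal distance between each of clamp0_bite, clamp1_bite and clamp2_bite above 0.06 m and horizontal distance between each of clamp0_bite, clamp1_bite, clamp2_bite and clamp3_bite above 0.06 m), for 0.3 s.
2. the timer key is fully wound (value of joint key above 5.9 rad), for 0.2 s.
At the end, for the whole second after the job is handed in: each clamp present, at rest and let go, bites its own peg: bite point within 18 mm of the peg's centre line, 30 to 112 mm above the counter, y axis within 0.4 rad of the board's y, jaws held open 0.1 to 0.32 rad; key beyond 5.9 rad (all of step 1 and linear speed of each of clamp0, clamp1, clamp2, clamp3 below 0.03 m/s and value of joint key above 5.9 rad and contact force between timer and the fingers below 0.2 N); the robot touches nothing.
It fails at once if the cup is pushed about or lifted (more than 40 mm) (distance of cup from where it was at the start of the episode above 0.04 m).
It fails at once if the plates is pushed about or lifted (more than 40 mm) (distance of plates from where it was at the start of the episode above 0.04 m).
It fails at once if the spoon is pushed about or lifted (more than 40 mm) (distance of spoon from where it was at the start of the episode above 0.04 m).
Of clamp0, clamp1, clamp2, clamp3 only 3 to 4 are there at a start; the rules pass over those that are not, and their reading is None.
At some moment in a run one of clamp0, clamp1, clamp2, clamp3 may be knocked a few centimetres aside while the robot is not near it.
It also fails if it takes over 210 s, if anything falls off the work surface, if the arm or the gripper's body presses on something with over 40 N, if the wrist force passes 120 N, or if a joint passes its speed limit or range.

## Working session

There is one attempt and no reset: what is moved stays moved. The work goes in short steps, each a Python script; the robot and the scene stay as the last script left them, time stands still between calls to the robot, and variables do not carry over. Pictures are saved under pics/ and viewed, at most 14 in all, crops included, and the job is handed in when it is done.

```bash
ls; mkdir -p pics
python3 - <<'E'
from plant import ctrl,kin,optics
import cv2,numpy as np
for n in ("top","side"):
    c=optics.capture(n); cv2.imwrite(f"pics/{n}0.png",cv2.cvtColor(c["image"],cv2.COLOR_RGB2BGR))
    np.savez(f"{n}0.npz",**c)
    print(n,c["vfov"],c["cx"],c["cy"],c["rvec"],c["tvec"])
print(ctrl.finger_overhang,ctrl.read_time(),ctrl.read_ee_pos(),ctrl.read_tool_rot(),ctrl.read_opening())
E
```

```text
pics
top 53.43579436541937 283.80135262747956 210.4008385087952 [ 2.16004894 -2.13005694  0.1663811 ] [-0.01075161  0.55303997  1.15173457]
side 48.36451802301899 278.79200685511427 217.11238246971948 [ 0.59182694 -2.59713616  1.30644205] [0.45726798 0.22002314 0.93176784]
0.011 0.1 [ 0.16642372 -0.60199746  0.24162593] [ 9.90920716e-01  1.34445754e-01 -1.58325576e-04 -6.69687687e-04] 0.08536338871582004
```

View pics/top0.png

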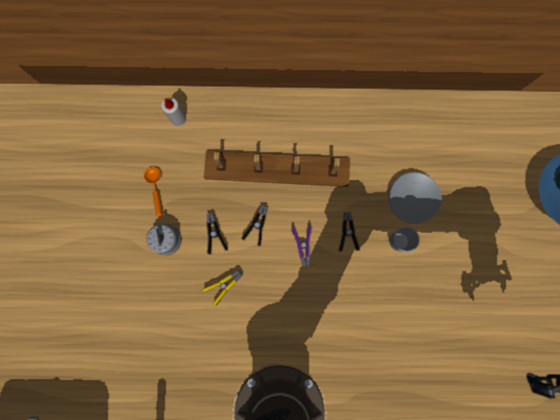

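View pics/side0.png

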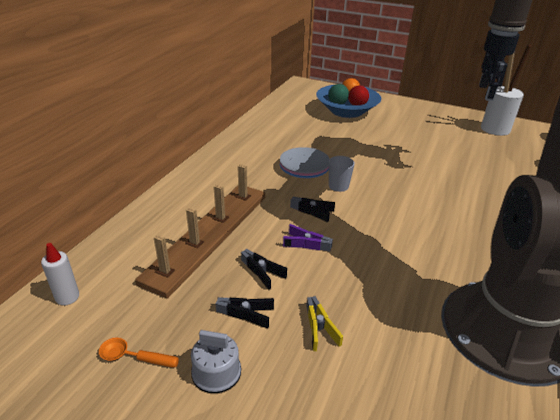

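The top view shows three black clamps at (215,231), (257,222) and (348,232), with jaws towards the board. The purple (302,243) and yellow (224,286) ones are look-alikes. The board runs from (205,165) to (350,170), the timer is at (163,238), the spoon at (155,190), and the plates and cup are near (415,197) and (404,238). The side view agrees. Next I'll measure these and enlarge a crop to confirm.

```bash
cat > h.py <<'E'
import numpy as np,cv2
from scipy.spatial.transform import Rotation as R
from plant import ctrl,kin,optics
def cap(n):
    """capture -> dict with K, camera-to-world T"""
    p=ctrl.read_ee_pos();q=ctrl.read_tool_rot()
    c=optics.capture(n); f=210/np.tan(np.radians(c["vfov"])/2); c["f"]=f
    T=np.eye(4)
    if n=="wrist":
        T[:3,:3]=R.from_quat(q).as_matrix();T[:3,3]=p;T=T@c["T_tool_cam"]
    else:
        T[:3,:3]=cv2.Rodrigues(c["rvec"])[0].T;T[:3,3]=-T[:3,:3]@c["tvec"]
    c["T"]=T;return c
def cloud(c):
    v,u=np.mgrid[:420,:560];d=c["depth"]
    P=np.stack([(u-c["cx"])/c["f"]*d,(v-c["cy"])/c["f"]*d,d],-1)
    W=P@c["T"][:3,:3].T+c["T"][:3,3];W[d<=0]=np.nan;return W
def ray(c,u,v,z):
    r=c["T"][:3,:3]@np.array([(u-c["cx"])/c["f"],(v-c["cy"])/c["f"],1]);o=c["T"][:3,3]
    return o+r*(z-o[2])/r[2]
def pix(c,p):
    q=c["T"][:3,:3].T@(np.asarray(p)-c["T"][:3,3]);return np.array([q[0]/q[2]*c["f"]+c["cx"],q[1]/q[2]*c["f"]+c["cy"]])
def save(im,n): cv2.imwrite(f"pics/{n}.png",cv2.cvtColor(im,cv2.COLOR_RGB2BGR))
def down(yaw):
    """tool z down, tool x horizontal at world angle yaw (y at yaw-90)"""
    return (R.from_euler("z",yaw)*R.from_euler("x",np.pi)).as_quat()
def comps(m,amin):
    n,l,s,ce=cv2.connectedComponentsWithStats(m.astype(np.uint8))
    return [(l==i) for i in range(1,n) if s[i,4]>=amin]
E
python3 - <<'E'
from h import *
c=cap("top");W=cloud(c);z=W[...,2]
print("table z",np.nanmedian(z[250:300,300:500]))
im=c["image"]
for m in comps((z>.014)&(z<.3)&(W[...,0]>.2)&(abs(W[...,1])<.55)&(W[...,0]<.9),25):
    P=W[m];v,u=np.nonzero(m);print("px",u.mean().round(),v.mean().round(),"n",m.sum(),"xyz",np.mean(P,0).round(3),"zmax",P[:,2].max().round(3),"rgb",im[m].mean(0).round(),"rect",cv2.minAreaRect(P[:,:2].astype(np.float32)))
for m in comps((z>.1)&(z<.13)&(W[...,0]>.5)&(W[...,0]<.8),3):
    print("pegtop",W[m].mean(0).round(4),m.sum(),W[m].max(0)-W[m].min(0))
s=cap("side");Ws=cloud(s);zs=Ws[...,2]
for m in comps((zs>.1)&(zs<.13)&(Ws[...,0]>.5)&(Ws[...,0]<.8),3):
    print("side pegtop",Ws[m].mean(0).round(4),m.sum())
m=(zs>.05)&(zs<.1)&(Ws[...,0]>.5)&(Ws[...,0]<.8)&(abs(Ws[...,1])<.3)
for q in comps(m,10): print("side peg",Ws[q].mean(0).round(4),Ws[q].min(0).round(3),Ws[q].max(0).round(3))
save(cv2.resize(im[190:310,140:370],None,fx=3.4,fy=3.4,interpolation=cv2.INTER_CUBIC),"crop1")
E
```

```text
table z -0.00032026006069030277
px 173.0 111.0 n 436 xyz [0.827 0.317 0.089] zmax 0.15 rgb [122. 104. 100.] rect ((0.8354799747467041, 0.32243841886520386), (0.046810783445835114, 0.045582350343465805), 88.82691192626953)
px 276.0 168.0 n 4030 xyz [0.681 0.021 0.026] zmax 0.121 rgb [103.  69.  36.] rect ((0.6839549541473389, 0.0206449031829834), (0.4297490119934082, 0.08648473769426346), 87.89409637451172)
px 415.0 198.0 n 2112 xyz [ 0.599 -0.384  0.025] zmax 0.039 rgb [87. 90. 93.] rect ((0.5992105603218079, -0.383583128452301), (0.14766274392604828, 0.1495136320590973), 43.99644470214844)
px 156.0 201.0 n 166 xyz [0.579 0.371 0.019] zmax 0.028 rgb [166.  84.  11.] rect ((0.590596616268158, 0.37647461891174316), (0.11084611713886261, 0.022141383960843086), 19.15582275390625)
px 257.0 224.0 n 305 xyz [0.514 0.074 0.028] zmax 0.035 rgb [56. 51. 46.] rect ((0.5144254565238953, 0.07361949980258942), (0.05664072558283806, 0.11245124787092209), 70.6397705078125)
px 213.0 233.0 n 324 xyz [0.487 0.2   0.028] zmax 0.036 rgb [58. 52. 46.] rect ((0.489058256149292, 0.19831067323684692), (0.112
[... 1253 characters left out ...]
01935683 0.01220199 0.0190934 ]
side pegtop [ 0.722  -2.0213  0.1148] 161
side pegtop [ 0.5251 -1.4731  0.1153] 82
side pegtop [ 0.6248 -0.8895  0.1013] 4
side pegtop [ 0.6505 -0.8105  0.102 ] 26
side pegtop [ 0.5784 -0.8302  0.1024] 20
side pegtop [ 0.6784 -0.1428  0.1082] 55
side pegtop [ 0.6829 -0.033   0.108 ] 65
side pegtop [0.687  0.0765 0.1086] 72
side pegtop [0.6913 0.1859 0.1087] 88
side peg [ 0.6779 -0.1417  0.0754] [ 0.669 -0.153  0.05 ] [ 0.691 -0.135  0.1  ]
side peg [ 0.6819 -0.0315  0.0755] [ 0.673 -0.042  0.05 ] [ 0.696 -0.026  0.1  ]
side peg [0.6858 0.0779 0.0759] [0.677 0.067 0.05 ] [0.7   0.083 0.1  ]
side peg [0.6897 0.1876 0.0755] [0.681 0.177 0.051] [0.704 0.195 0.099]
```

View pics/crop1.png

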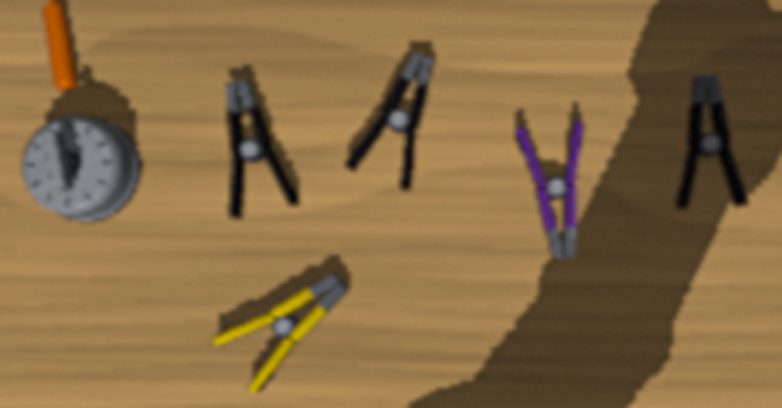

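Crop confirms it: the three black clamps with grey pads are at (215,231), (257,222) and (348,232). All have jaws towards the board and are the ones meant. The rest are purple or yellow. clamp C (px 348) is the nearest, so I'll look at it with the wrist camera first.

```bash
cat >> h.py <<'E'
def clamp_pose(c,near,rad=.06):
    """pivot xy and yaw of the black clamp near a point, from its top surface"""
    W=cloud(c);z=W[...,2];im=c["image"].astype(int)
    m=(z>.017)&(z<.045)&(np.hypot(W[...,0]-near[0],W[...,1]-near[1])<rad+.04)&(np.ptp(im,axis=2)<40)
    m=max(comps(m,20),key=lambda a:a.sum());P=W[m][:,:2];ctr=P.mean(0)
    ax=np.linalg.svd(P-ctr,full_matrices=False)[2][0]
    s=(P-ctr)@ax;t=(P-ctr)@np.array([-ax[1],ax[0]])
    L=(s.max()+s.min())/2
    if np.ptp(t[s>L+.03])>np.ptp(t[s<L-.03]): ax,s,t,L=-ax,-s,-t,-L
    b=np.array([-ax[1],ax[0]]);mid=lambda k:(t[k].max()+t[k].min())/2   # refine axis by mid of jaw and handle ends
    th=mid(s<L-.03);tj=mid(s>L+.03)
    ax=ax+b*(tj-th)/.088;ax/=np.linalg.norm(ax);piv=ctr+(L*ax)+b*(th+tj)/2
    return piv,np.arctan2(ax[1],ax[0]),dict(len=np.ptp(s),n=int(m.sum()),ztop=np.median(W[m][:,2]),whandle=np.ptp(t[s<L-.03]),u=np.nonzero(m)[1].mean(),v=np.nonzero(m)[0].mean())
def best(p,yaws):
    r=[(abs(q[6]),y) for y in yaws if (q:=kin.inverse_kinematics(p,down(y))) is not None]
    return min(r)[1]
E
python3 - <<'E'
from h import *
c=cap("top")
for p in [(.498,-.189),(.514,.074),(.487,.2)]:
    print(clamp_pose(c,p))
piv,yaw,_=clamp_pose(c,(.498,-.189))
u=np.array([np.cos(yaw),np.sin(yaw)]);g=piv-.04*u
y=best([*g,.2],[yaw,yaw+np.pi]);print(y,kin.inverse_kinematics([*g,.2],down(y)))
ctrl.move_to([*g,.22],down(y))
w=cap("wrist");print(w["T_tool_cam"].round(3));print(clamp_pose(w,piv),ctrl.read_time())
save(w["image"],"w1")
E
```

```text
(array([ 0.4987649 , -0.18923532]), np.float64(0.03967255261230897), {'len': np.float64(0.11004924252662128), 'n': 309, 'ztop': np.float64(0.02861902691592544), 'whandle': np.float64(0.05662000745420573), 'u': np.float64(347.98381877022655), 'v': np.float64(230.80258899676375)})
(array([0.51511259, 0.07362896]), np.float64(-0.3300330778194842), {'len': np.float64(0.1108110969512045), 'n': 268, 'ztop': np.float64(0.02879885239888269), 'whandle': np.float64(0.05627981370185181), 'u': np.float64(256.78731343283584), 'v': np.float64(223.27611940298507)})
(array([0.48928479, 0.19872547]), np.float64(0.2617562270775264), {'len': np.float64(0.111933755562357), 'n': 265, 'ztop': np.float64(0.028919333343863318), 'whandle': np.float64(0.05206500008464114), 'u': np.float64(212.7622641509434), 'v': np.float64(231.65283018867925)})
0.03967255261230897 [ 0.46850483  0.28642525 -0.22544889  1.92020101  0.07809936  0.94329014
 -1.32508871]
[[-0.001 -0.962 -0.272  0.071]
 [ 1.    -0.001  0.001 -0.001]
 [-0.001 -0.272  0.962 -0.131]
 [ 0.     0.     0.     1.   ]]
(array([ 0.50299364, -0.19173042]), np.float64(0.04686149850866315), {'len': np.float64(0.11108776779252451), 'n': 2665, 'ztop': np.float64(0.029243988579987), 'whandle': np.float64(0.055903197528218554), 'u': np.float64(289.0487804878049), 'v': np.float64(135.4686679174484)}) 2.1333
```

View pics/w1.png

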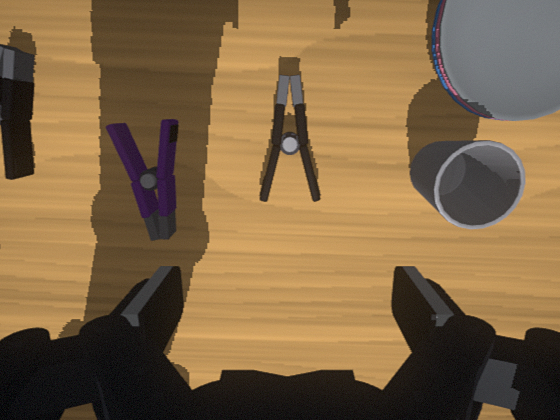

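The wrist view shows black clamp C with pivot at (290,144), jaws up at (290,85), the purple clamp at (150,180), and the cup and plates clear at the right. I'll measure the pegs with the wrist camera too, then grasp C.

```bash
cat >> h.py <<'E'
def pick(piv,yaw,y,lift=.07):
    u=np.array([np.cos(yaw),np.sin(yaw)]);g=piv-.04*u
    ctrl.command_gripper(.08)
    ctrl.move_to([*g,.09],down(y))
    ctrl.servo_line([*g,.015],rate=.1)
    ctrl.command_gripper(.02,40)
    print("opening",ctrl.read_opening(),"F",ctrl.read_gripper_force(),"t",ctrl.read_time())
    ctrl.servo_line([*g,.015+lift],rate=.15)
E
python3 - <<'E'
from h import *
ctrl.move_to([.56,-.02,.33],down(0.))
w=cap("wrist");W=cloud(w);z=W[...,2]
pk=[]
for m in comps((z>.105)&(z<.125)&(W[...,0]>.6)&(W[...,0]<.75),20):
    P=W[m]; (cx,cy),_,_=cv2.minAreaRect(P[:,:2].astype(np.float32));pk.append((cx,cy));print("peg",cx,cy,P.mean(0).round(4),np.ptp(P,axis=0).round(4))
c=w
for p in [(.498,-.189),(.514,.074),(.487,.2)]:
    try: print(clamp_pose(w,p))
    except Exception as e: print(e)
for p in [(.503,-.192)]:
    g=np.array(p)-.04*np.array([1,.047]);ctrl.move_to([*g,.2],down(.047))
    w=cap("wrist");piv,yaw,i=clamp_pose(w,p);print(piv,yaw,i)
    pick(piv,yaw,yaw)
w=cap("wrist");save(w["image"],"w2");print(ctrl.read_opening(),ctrl.read_wrist_force())
E
```

```text
peg 0.6948622465133667 0.18303564190864563 [0.6945 0.1815 0.1131] [0.0207 0.0143 0.0117]
peg 0.6905860304832458 0.07319715619087219 [0.6901 0.0724 0.1137] [0.0206 0.0127 0.0119]
peg 0.6859048008918762 -0.036567945033311844 [ 0.6857 -0.0365  0.1145] [0.02   0.0118 0.0116]
peg 0.6817576885223389 -0.1464008092880249 [ 0.6816 -0.1453  0.1137] [0.0205 0.0134 0.012 ]
(array([ 0.50258855, -0.19082525]), np.float64(0.04779125169685997), {'len': np.float64(0.1129913227416976), 'n': 1756, 'ztop': np.float64(0.028577728994196694), 'whandle': np.float64(0.057733905223818535), 'u': np.float64(417.9100227790433), 'v': np.float64(209.8394077448747)})
(array([0.51984713, 0.07144097]), np.float64(-0.3459591899216108), {'len': np.float64(0.11162717169316569), 'n': 1417, 'ztop': np.float64(0.02880050019419278), 'whandle': np.float64(0.05622186938353249), 'u': np.float64(214.8165137614679), 'v': np.float64(197.29428369795343)})
(array([0.49323161, 0.19761211]), np.float64(0.24548148437126519), {'len': np.float64(0.11180598914442383), 'n': 1799, 'ztop': np.float64(0.027762667545123743), 'whandle': np.float64(0.05554350920904454), 'u': np.float64(117.76320177876597), 'v': np.float64(218.05892162312395)})
[ 0.50298004 -0.19162014] 0.04870528539204953 {'len': np.float64(0.11184203380525976), 'n': 2957, 'ztop': np.float64(0.029237257075846013), 'whandle': np.float64(0.055642329924165096), 'u': np.float64(288.017923571187), 'v': np.float64(143.95502198173824)}
opening 0.028733492591889877 F 38.8418447971344 t 6.25
0.02905136793170175 [ 0.25836344 -0.51076592 -0.97336885]
```

View pics/w2.png

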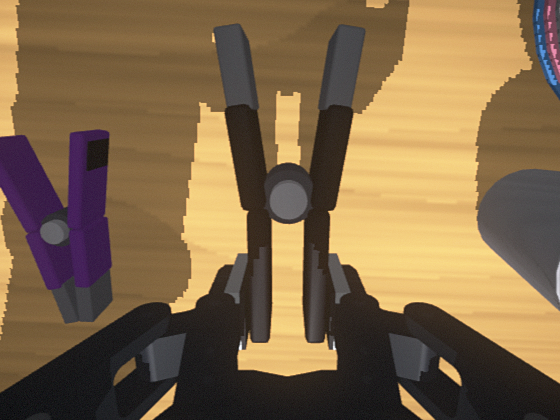

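Clamp C is held with its jaws gaping (pads at (235,65) and (343,65), pivot (288,200)). I'll put it on the nearest peg.

```bash
cat >> h.py <<'E'
PEG=np.array([[.6817,-.1461],[.6860,-.0364],[.6904,.0731],[.6947,.1829]]);BY=-.0395
UB=np.array([np.cos(BY),np.sin(BY)])
def place(i,off=.085,h=.072):
    p=PEG[i]-off*UB;a=p-.075*UB
    ctrl.move_to([*a,h+.02],down(BY))
    ctrl.servo_line([*a,h],rate=.15)
    ctrl.servo_line([*p,h],rate=.08)
    print("F",ctrl.read_wrist_force().round(2),"open",ctrl.read_opening())
    ctrl.command_gripper(.062);ctrl.hold(.2)
    ctrl.servo_line([*p,h+.11],rate=.2)
    print("placed",i,"t",ctrl.read_time())
E
python3 - <<'E'
from h import *
w=cap("wrist");p=ray(w,288,200,.101);t=ctrl.read_ee_pos();print("pivot-tcp",(p-t).round(4),t)
d=np.hypot(*(p-t)[:2]);print(d)
place(0,d+.045)
w=cap("wrist");save(w["image"],"w3")
s=cap("side");save(cv2.resize(s["image"][140:360,120:400],None,fx=2.5,fy=2.5),"s3")
E
```

```text
pivot-tcp [0.042  0.0026 0.0171] [ 0.46222927 -0.19336329  0.08392587]
0.042054169267683676
F [ 0.51 -0.68 -1.4 ] open 0.02881210068629752
placed 0 t 10.0667
```

View pics/w3.png

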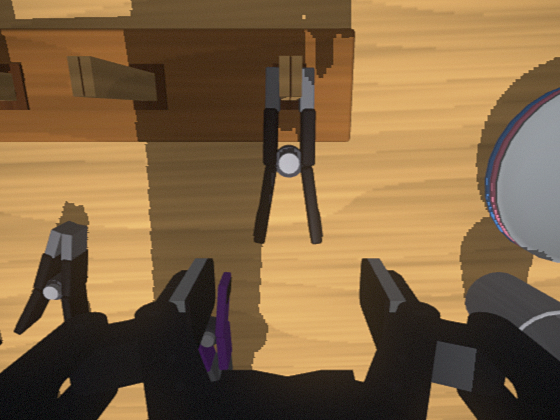

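View pics/s3.png

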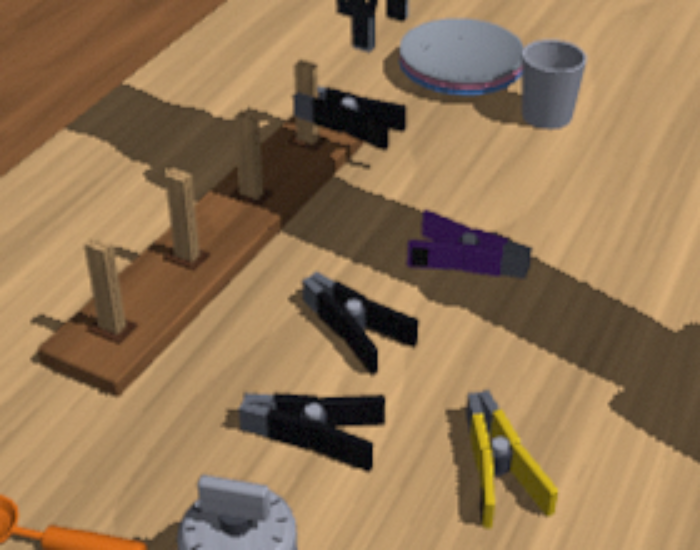

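Both views show C biting peg 0 level (wrist: pads at (290,90); side: (325,105)), with no contact. Next B goes to peg 2, then A to peg 3.

Run:
```python
from h import *
for p,ya,i in [((.5198,.0714),-.346,2),((.4932,.1976),.245,3)]:
    p=np.array(p);g=p-.04*np.array([np.cos(ya),np.sin(ya)])
    ctrl.move_to([*g,.2],down(ya));w=cap("wrist");piv,yaw,inf=clamp_pose(w,p);print(piv,yaw,inf)
    if np.hypot(*(piv-p))>.04 or not .105<inf["len"]<.118 or not .05<inf["whandle"]<.06: print("odd");save(w["image"],"odd");break
    pick(piv,yaw,yaw)
    if not .026<ctrl.read_opening()<.034: print("bad grip");break
    place(i,.086)
w=cap("wrist");save(w["image"],"w4")
ctrl.move_to([.45,.25,.3],down(0.))
w=cap("wrist");save(w["image"],"w5")
s=cap("side");save(s["image"],"s4")
W=cloud(w);z=W[...,2]
m=(z>.097)&(z<.115)&(W[...,1]>.27)&(W[...,1]<.40)&(W[...,0]<.55);m=max(comps(m,20),key=lambda a:a.sum())
r=cv2.minAreaRect(W[m][:,:2].astype(np.float32));print("key",r,np.median(z[m]))
k=(z>.052)&(z<.072)&(W[...,1]>.27)&(W[...,1]<.40)&(W[...,0]<.55);print("drum",cv2.minEnclosingCircle(W[k][:,:2].astype(np.float32)))
b=np.array(cv2.boxPoints(r));e=[b[1]-b[0],b[2]-b[1]];e=max(e,key=np.linalg.norm);print("wing dir",np.arctan2(e[1],e[0]))
```

```text
[0.51939625 0.07184782] -0.3392935664657469 {'len': np.float64(0.11204096340072173), 'n': 2969, 'ztop': np.float64(0.02921873743679515), 'whandle': np.float64(0.05629510549606316), 'u': np.float64(287.41697541259686), 'v': np.float64(143.07645671943416)}
opening 0.028631396721209845 F 38.56420934200287 t 13.475
F [-0.45 -1.03 -0.86] open 0.028738760670272694
placed 2 t 17.1667
[0.49281125 0.19806889] 0.2489694940960116 {'len': np.float64(0.11173847729565517), 'n': 2955, 'ztop': np.float64(0.0292403273573279), 'whandle': np.float64(0.056157323558736816), 'u': np.float64(286.0368866328257), 'v': np.float64(142.67343485617596)}
opening 0.028702186073137737 F 39.027453660964966 t 20.25
F [ 0.45 -0.38 -0.42] open 0.028858372913392133
placed 3 t 23.975
key ((0.4727681279182434, 0.3393414318561554), (0.047518420964479446, 0.010294795967638493), 14.120070457458496) 0.10418062916243936
drum ((0.4728599488735199, 0.3394981026649475), 0.041140004992485046)
wing dir 0.24644138
```

View pics/s4.png

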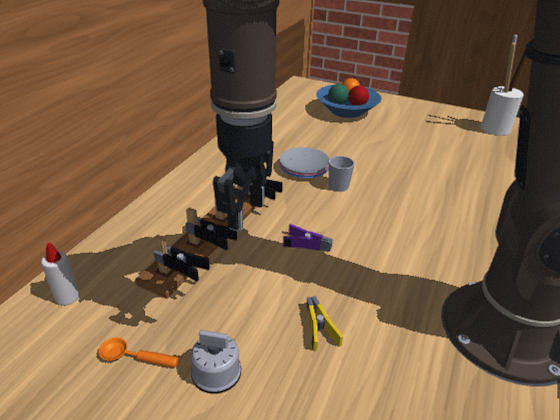

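View pics/w5.png

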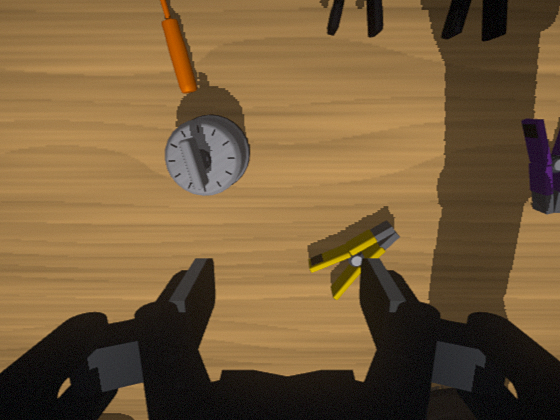

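The side view shows all three clamps on pegs 0, 2 and 3 (e.g. (185,262), (215,232), (265,190)). The wrist view shows the timer at (205,155) with its key wing upright-left, and the spoon clear. Now I'll find the feasible yaw window and wind.

Run:
```python
from h import *
K=[.4728,.3394]
for y in np.arange(-4.5,4.6,.5):
    q=kin.inverse_kinematics([*K,.086],down(.246+y));print(round(.246+y,2),None if q is None else q.round(2))
ctrl.command_gripper(.045)
ctrl.move_to([*K,.16],down(.246))
ctrl.servo_line([*K,.088],rate=.1)
ctrl.command_gripper(.0,60);print(ctrl.read_opening(),ctrl.read_moment().round(3),ctrl.read_time())
y=.246
for _ in range(3):
    y-=.3;ctrl.servo_line([*K,.088],rot=down(y));print(y,ctrl.read_moment().round(3),ctrl.read_wrist_force().round(1),ctrl.read_time(),ctrl.read_joint_positions()[6])
```

```text
-4.25 [-0.27  0.63 -0.65  1.81  0.49  0.87 -0.69]
-3.75 [-0.2   0.67 -0.76  1.8   0.57  0.91 -0.26]
-3.25 [-0.14  0.7  -0.86  1.8   0.64  0.95  0.18]
-2.75 [-0.04  0.8  -1.07  1.79  0.81  1.06  0.55]
-2.25 [-0.04  0.8  -1.07  1.79  0.81  1.06  1.05]
-1.75 [-0.04  0.8  -1.07  1.79  0.81  1.06  1.55]
-1.25 [-1.41  0.83  1.14  1.9  -0.9   1.04 -2.69]
-0.75 [-1.11  0.59  0.58  1.88 -0.44  0.8  -2.62]
-0.25 [-0.6   0.54 -0.16  1.84  0.12  0.77 -2.65]
0.25 [-0.46  0.57 -0.37  1.82  0.27  0.8  -2.29]
0.75 [-0.42  0.58 -0.42  1.82  0.31  0.81 -1.82]
1.25 [-0.36  0.59 -0.51  1.81  0.38  0.83 -1.38]
1.75 [-0.3   0.62 -0.61  1.81  0.45  0.86 -0.94]
2.25 [-0.24  0.65 -0.7   1.8   0.52  0.89 -0.5 ]
2.75 [-0.17  0.68 -0.8   1.8   0.6   0.93 -0.07]
3.25 [-0.04  0.8  -1.07  1.79  0.81  1.06  0.26]
3.75 [-0.04  0.8  -1.07  1.79  0.81  1.06  0.76]
4.25 [-0.04  0.8  -1.07  1.79  0.81  1.06  1.26]
4.75 [-0.04  0.8  -1.07  1.79  0.81  1.06  1.76]
0.008921113228923286 [-0.433  0.121  0.057] 27.2583
-0.05399999999999999 [-0.946  0.147 -0.059] [-1.  -4.4  6.9] 27.7083 -2.534596364063439
-0.354 [-1.54   0.27  -0.049] [-0.8 -7.1  9.4] 28.1583 -2.7166970765844916
-0.6539999999999999 [-2.152  0.513 -0.072] [ -3.  -10.7  11.6] 28.6583 -2.7326323902684306
```

```bash
cat >> h.py <<'E'
def key():
    w=cap("wrist");W=cloud(w);z=W[...,2]
    m=(z>.098)&(z<.112)&(np.hypot(W[...,0]-.4728,W[...,1]-.3394)<.045);m=max(comps(m,20),key=lambda a:a.sum())
    r=cv2.minAreaRect(W[m][:,:2].astype(np.float32));b=cv2.boxPoints(r)
    e=max([b[1]-b[0],b[2]-b[1]],key=np.linalg.norm);return np.array(r[0]),np.arctan2(e[1],e[0])%np.pi,r[1]
def stroke(K,y0,y1,step=.3):
    ctrl.command_gripper(.045)
    ctrl.move_to([*K,.16],down(y0));ctrl.servo_line([*K,.088],rate=.1)
    ctrl.command_gripper(0.,60);m0=ctrl.read_moment();f0=ctrl.read_wrist_force()
    n=int(np.ceil((y0-y1)/step))
    for y in np.linspace(y0,y1,n+1)[1:]:
        ctrl.servo_line([*K,.088],rot=down(y))
        m=ctrl.read_moment()-m0;f=ctrl.read_wrist_force()-f0;t=R.from_quat(ctrl.read_tool_rot()).as_matrix();a=np.arctan2(t[1,0],t[0,0])
        print("cmd %.2f real %.2f"%(y,a),m.round(2),f.round(1),"q7 %.2f"%ctrl.read_joint_positions()[6])
        if abs(m[2])>.6 or np.linalg.norm(f)>45: print("stop");break
    release()
def release():
    ctrl.command_gripper(.045);p=ctrl.read_ee_pos();ctrl.servo_line([p[0],p[1],.16],rate=.15)
E
python3 - <<'E'
from h import *
release()
# view with the camera clear: stand back on the -x side
ctrl.move_to([.42,.33,.25],down(.3))
print(ctrl.read_wrist_force(),key(),ctrl.read_time())
E
```

```text
[ 1.30842193 -0.45534929 -0.06548185] (array([0.47225344, 0.33957633]), np.float32(2.4851828), (0.010065129026770592, 0.04773246869444847)) 30.525
```

The key followed exactly (0.9 rad so far). On to the second stroke.

Run:
```python
from h import *
K=[.4725,.3395]
stroke(K,2.485,-.1)
ctrl.move_to([.42,.33,.25],down(.3));print(key(),ctrl.read_time())
```

```text
cmd 2.20 real 2.20 [-0.11  0.01 -0.15] [-0.5 -0.9  1.4] q7 -0.19
cmd 1.91 real 1.91 [-0.2   0.15 -0.18] [-0.7 -2.2  2.5] q7 -0.43
cmd 1.62 real 1.62 [-0.35  0.32 -0.09] [-1.7 -2.4  3.8] q7 -0.66
cmd 1.34 real 1.34 [-0.43  0.55 -0.12] [-2.4 -1.8  4. ] q7 -0.90
cmd 1.05 real 1.05 [-0.41  0.71 -0.11] [-3.9 -1.6  4.4] q7 -1.13
cmd 0.76 real 0.76 [-0.37  0.9  -0.1 ] [-3.4 -2.2  7.2] q7 -1.36
cmd 0.47 real 0.47 [-0.33  1.   -0.14] [-5.8 -2.5  6.1] q7 -1.59
cmd 0.19 real 0.19 [-0.27  1.04 -0.15] [-5.  -1.6  6.8] q7 -1.82
cmd -0.10 real -0.10 [-0.06  1.09 -0.1 ] [-4.8 -0.3  6.8] q7 -2.05
(array([0.47226644, 0.33946475]), np.float32(3.0401032), (0.01004924438893795, 0.04786647856235504)) 39.3167
```

```bash
sed -i 's/abs(m\[2\])>.6/abs(m[2])>.45/' h.py
python3 - <<'E'
from h import *
K=[.4724,.3395]
stroke(K,3.04,.2,.2)
ctrl.move_to([.42,.33,.25],down(.3));print(key(),ctrl.read_time())
E
```

```text
cmd 2.85 real 2.85 [-0.25  0.01 -0.15] [-1.2 -1.3  2.9] q7 0.53
cmd 2.66 real 2.66 [-0.51  0.14 -0.22] [-1.7 -2.2  2.5] q7 0.37
cmd 2.47 real 2.47 [-0.7   0.28 -0.16] [-2.2 -1.7  4. ] q7 0.22
cmd 2.28 real 2.28 [-0.93  0.46 -0.11] [-3.  -4.3  6.5] q7 0.06
cmd 2.09 real 2.09 [-1.13  0.68 -0.13] [-4.2 -4.5  7.2] q7 -0.09
cmd 1.90 real 1.90 [-1.27  0.94 -0.11] [-4.8 -6.5  8.7] q7 -0.24
cmd 1.71 real 1.71 [-1.39  1.23 -0.17] [-6.  -5.4  9.9] q7 -0.39
cmd 1.53 real 1.52 [-1.48  1.48 -0.13] [-7.8 -6.4 12.4] q7 -0.55
cmd 1.34 real 1.33 [-1.56  1.78 -0.11] [-8.1 -6.5 12.9] q7 -0.70
cmd 1.15 real 1.15 [-1.52  1.97 -0.13] [-10.9  -6.2  14.1] q7 -0.85
cmd 0.96 real 0.96 [-1.45  2.32 -0.2 ] [-11.9  -5.8  15.8] q7 -1.00
cmd 0.77 real 0.77 [-1.4   2.48 -0.16] [-12.4  -5.4  16.9] q7 -1.15
cmd 0.58 real 0.58 [-1.57  2.64  1.63] [-13.   -5.6  16.4] q7 -1.30
stop
(array([0.47231743, 0.33943471]), np.float32(0.6524191), (0.0477302223443985, 0.009974455460906029)) 49.0667
```

The hard stop was reached: moment jumped and the key stayed at yaw 0.65, 5.88 rad from the start. I'll back away and check the clamps.

Run:
```python
from h import *
ctrl.move_to([.5,.03,.33],down(0.));ctrl.hold(.3)
w=cap("wrist");save(w["image"],"w6");print(ctrl.read_wrist_force(),ctrl.read_time())
W=cloud(w);z=W[...,2];im=w["image"].astype(int)
for m in comps((z>.035)&(z<.097)&(im.max(2)<150)&(np.ptp(im,axis=2)<35)&(abs(W[...,1])<.25)&(W[...,0]>.54)&(W[...,0]<.75),200):
    P=W[m];print(P.mean(0).round(3),P.min(0).round(3),P.max(0).round(3))
```

```text
[ 0.60693611 -0.20664914 -0.23039896] 50.6333
[0.634 0.184 0.079] [0.589 0.164 0.057] [0.677 0.21  0.089]
[0.633 0.076 0.082] [0.585 0.054 0.035] [0.681 0.101 0.089]
[ 0.627 -0.141  0.079] [ 0.576 -0.164  0.056] [ 0.678 -0.117  0.089]
```

View pics/w6.png

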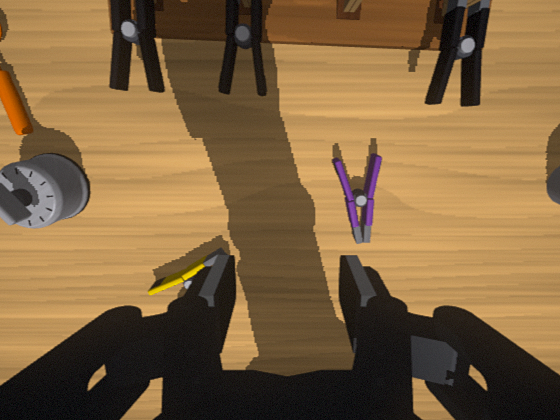

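The three clamps are level on their pegs (pivots (128,30), (243,34) and (468,46), tops at z≈0.087), the spoon is in place, and the robot is clear. I'm handing in.

```bash
python3 -c "
from plant import ctrl
print(ctrl.close_job())"
```

```text
the job is handed in; nothing more can be done
None
```

The job is handed in: all three black clamps are across pegs 0, 2 and 3, and the timer key is wound to its hard stop; the spoon was still in place at the last look, the arm never went to the cup or plates (not re-measured), and the call returned no verdict.

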